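# Hang a filled egg basket on the drip rail and slide it home into its catch

## Task

Pick up the egg basket that stands on the table by its black grip, bring the rollers on top of it into the open, flared end of the drip rail, and slide it along the rail until it has clicked into the sprung roller catch and you feel it press lightly on the rubber buffer (a few newtons, below 15 N); then let go so that it hangs there. The eggs must not be shaken: keep the basket upright and do not force it against the rail (below 25 N). Leave the beaker, the egg dish and the tally counter where they are.

Things in the scene. Friction and masses are not known exactly. Their poses are not given: they have to be found in the camera images.
- hanger_grip (a point): Centre of the black grip of the loose basket hanger: an upright block 12 mm thick (x), 34 mm wide (y), 38 mm high (z), standing clear; take it from above, fingers closing along x. z up; the axis of the basket lies 60 mm to +x. One rigid part, 0.26 to 0.5 kg: wire basket of eggs, 75 mm across, 51 mm high, standing on the table; above it a roller trolley; a flat arm from there to the grip
- hanger_head (a point): Middle of the trolley's four white rollers, 60 mm to +x of hanger_grip and 9 mm lower; same axes. Rollers 16 mm across, at y = +-18 mm, 24 mm wide over all (x). Below, an 8 mm thick, 44 mm long neck, then a bar 64 mm long (y) whose leading end meets the buffer; a bent wire on its +x side has two humps 31 mm apart and a hollow between, for the catch. Basket floor 113 mm below
- rail_mouth (a point): Middle of the drip rail's open end. A basket that rides in the rail has hanger_head on this point's y axis (to 2 mm) with the axes parallel. -y: into the rail, along it; -x: its front, where the grip belongs; z up. Slot 10.5 mm wide, downward, for the 8 mm neck; inside 28 mm wide, 19 mm high for the 16 mm rollers, 3 mm of play above them. The lips flare out over the 20 mm outside the mouth
- catch (a joint): Sprung roller catch of the stop clamp, behind the rail, pressing to the front on the trolley's wire: how far it is pushed back (m). 0 empty, about 0.008 while a hump passes, about 0.003 with the hollow in it. Passing a hump takes 2 to 4 N along the rail; the hollow gives about 4 mm of play either way, and the buffer is met inside it
- buffer (a joint): Compression (m) of the stop clamp's rubber buffer, 14 mm across, which the leading end of the trolley bar meets: 0 free, 4 N per mm, at most 0.006; not to pass 0.0045 (18 N). Where the clamp was set must be seen or felt: the buffer is met with hanger_head somewhere from 138 to 203 mm in from the mouth
- drip_stand: The fixed stand: aluminium C-rail 34 mm wide, 25 mm high, 360 mm long, underside 147 mm up; two posts 80 mm behind with arms over the rail to 0.2 m up; white drip tray below, 14 mm high; a like basket hung farther in. Origin on the table under the rail, 170 mm in from the mouth, axes as rail_mouth. A dark steel stop clamp, with buffer and catch, sits on the rail where last set (not listed)
- glass_beaker: Clear plastic beaker, 75 mm wide, 83 mm high, loose; origin at the centre of its underside. Leave alone
- petri_dish: Clear dish with fish eggs, 58 mm wide, 12 mm high, loose; origin at the centre of its underside. Leave alone
- tally_counter: Grey hand tally counter, 43 x 64 x 22 mm, loose; origin under its middle. Leave alone

How it is judged:
On the way, in this order (a step that is already met when the one before it is completed fails the run):
1. the basket's rollers have entered the rail (hanger_head more than 30 mm in from the mouth and within 4 mm of the rail's axis) (y of hanger_head in the frame of rail_mouth below -0.03 m and x of hanger_head in the frame of rail_mouth between -0.004 and 0.004 m and z of hanger_head in the frame of rail_mouth between -0.004 and 0.004 m), for 0.1 s.
2. sliding along the rail, the first hump of the trolley has pushed the catch back by more than 5.8 mm (value of joint catch above 0.0058 m and y of hanger_head in the frame of rail_mouth below -0.09 m), for 0.02 s.
3. the trolley has met the rubber buffer and pressed it in by more than 0.6 mm (2.4 N) (value of joint buffer above 0.0006 m and value of joint catch below 0.0058 m), for 0.05 s.
At the end, for the whole second after the job is handed in: The basket hangs at rest in the rail, upright within 0.1 rad, its rollers on the rail's axis within 3 mm, 125 to 215 mm in from the mouth, with the catch dropped into the hollow of its trolley (catch pushed back 1 to 5.2 mm) and the buffer pressed by less than 2 mm; the gripper has let go (value of joint catch between 0.001 and 0.0052 m and y of hanger_head in the frame of rail_mouth between -0.215 and -0.125 m and x of hanger_head in the frame of rail_mouth between -0.003 and 0.003 m and z of hanger_head in the frame of rail_mouth between -0.003 and 0.003 m and angle between hanger_head's own z axis and vertical below 0.1 rad and linear speed of egg_hanger below 0.01 m/s and value of joint buffer below 0.002 m); the robot touches nothing.
It fails at once if the basket is forced against the rail or the stand with more than 25 N (contact force between egg_hanger and drip_stand above 25 N).
It fails at once if the buffer is pressed in by more than 4.5 mm (18 N) (value of joint buffer above 0.0045 m).
It fails at once if the basket is tipped by more than 0.4 rad (angle between hanger_head's own z axis and vertical above 0.4 rad).
It fails at once if the beaker, the egg dish or the tally counter is moved by more than 20 mm (distance of any of glass_beaker, petri_dish, tally_counter from where it was at the start of the episode above 0.02 m).
It also fails if it takes over 72 s, if anything falls off the work surface, if the arm or the gripper's body presses on something with over 40 N, if the wrist force passes 120 N, or if a joint passes its speed limit or range.

## Robot

A 6-joint arm with a two-finger parallel gripper is mounted at the origin on a cart in front of the work surface, level with it; the furniture and walls round the work are solid. World frame = base frame: x ahead of the robot, y to its left, z up, the work surface at z = 0. Lengths are in m, angles in rad, forces in N, time in s.
With the tool pointing down it reaches from about 0.325 to 0.75 m from the base axis. Payload 7.6 kg.
Tool frame: the origin (TCP) lies midway between the tips of the shut fingers; the grasp point (between the pads) lies manip.grip_point_offset behind it (manip.grip_point_offset is the distance from the TCP to the grasp point, in m); z points along the fingers, y is the line along which they close (so a half turn about z gives the same grasp; the last joint's range is limited). The gripper opens to 85 mm and grips with 20 to 120 N. Pads are 22 mm wide; open, the fingers measure 114 mm over their backs; the gripper's body (76 mm by 85 mm) begins 54 mm behind the grasp point. The pads swing forward as they close: fully open they stand 13 mm farther back than shut.
Start: joints at [1.273, 0.052, 1.401, -0, 1.689, -0.07], TCP at [0.119, 0.511, 0.231] pointing down, gripper open.
Joint ranges: [-2.9, 2.9], [-0.91, 2.17], [0.12, 2.37], [-1.06, 4.2], [0.26, 2.73], [-2.93, 2.93]. Speed limits (rad/s): [2.57, 2.57, 3.01, 3.14, 3.14, 3.14].

## Interface

Orientations are given as a rotation vector (axis times angle).
In Python, from bench import manip gives the robot as it stands.
- The arm moves only by the tool send_rows, never from a script. Its arguments are lists of equal length, an entry for each row: "angular": the turn, a rotation vector about the tool's x, y, z in rad, a list of three; "dp": the shift along the tool's x, y, z in cm, a list of three; "claw": the opening, from -1 (shut) to 1 (fully open), so that 0 is half open. In form: {"angular": [[ax, ay, az], ...], "dp": [[tx, ty, tz], ...], "claw": [claw, ...]}. A call has 1 to 12 rows; each row shifts and turns the commanded pose from where the row before left it, along the tool's axes as they then stand; what a row does not reach is not made up. A row lasts 1/10 s, in which the tool goes at most 50 mm and 8.59 degrees, less where a joint would pass 70% of its speed; a pose out of reach is approached as far as the arm can. A call is refused whole if a number of a shift passes 5 or a number of a turn 0.15, either way. A call with a gripper value outside its range is refused whole. The fingers move at their own pace and stop on an object; "newtons" is the grip in N (left out, the last holds). Time passes only in rows, so rows that do not move let the fingers close. It gives the time, the measured TCP pose, the force, the opening and the grip force at its end, in the units of the state.
- manip.get_state(): the state, without advancing time (a new reading comes with each control period).
- manip.snapshot(name): name is "scene" or "top" or "wrist"; returns a dict with "frame" (420x560x3 uint8, blue, green, red), "z_map" (420x560 float32, m along the optical axis (not along the pixel's ray), 0 where there is no reading), "K" (3x3 intrinsics, pixels), "distortion" ([k1, k2, p1, p2, k3] as OpenCV has them; the pictures are not rectified), "R" (3x3) and "t" (3): a world point X has camera coordinates R X + t. Camera axes: x right, y down, z forward; pixel columns grow to the right and rows downward; lengths in m; the calibration is good to about 2 mm. A picture is of the moment at which its call begins.
- manip.sign_off(): hands the job in; it is judged then, once.
The state is a dict: "time": time; "qpos": joint angles; "qd": joint speeds; "tau": joint torques, N m; "ee_pos": TCP position; "eef_rot": TCP orientation; "ft_force": force on the tool from outside, world axes, zero at the start; "torque": the same for the moment, N m; "opening": finger opening in m; "gripper_force": force on a finger pad.
Only numpy, scipy, OpenCV 4.12 (cv2) and the standard library are available. Lean on these libraries where they do the work, as an engineer would, in place of code of your own. Each camera call takes 0.05 s, during which the arm holds its last target. There are 200 camera calls.

## Working session

There is one attempt and no reset: what is moved stays moved. The work goes in short steps, Python scripts to look and compute and a tool call to move; the robot and the scene stay as the last step left them, time stands still between calls to the robot, and variables do not carry over. Pictures are saved under pics/ and viewed, at most 10 in all, crops included, and the job is handed in when it is done.

Besides the shell and the picture viewer there is one more tool, called after ">>>" in YAML: its name, and indented under it one key for each argument. send_rows: Moves the arm, as the interface text tells. Its arguments: {"type":"object","properties":{"angular":{"type":"array"},"dp":{"type":"array"},"claw":{"type":"array"},"newtons":{"type":"number"}},"required":["angular","dp","claw"]}

```bash
mkdir -p pics; cat > h.py <<'E'
import numpy as np, cv2, pickle
from bench import manip
def snap(n,tag):
    s=manip.snapshot(n); pickle.dump(s,open(f'pics/{tag}.pkl','wb')); cv2.imwrite(f'pics/{tag}.png',s['frame']); return s
def load(tag): return pickle.load(open(f'pics/{tag}.pkl','rb'))
def rays(s,uv):
    uv=np.array(uv,float).reshape(-1,1,2)
    n=cv2.undistortPoints(uv,np.array(s['K']),np.array(s['distortion'])).reshape(-1,2)
    d=np.c_[n,np.ones(len(n))]; R=np.array(s['R']);t=np.array(s['t']).ravel()
    return -R.T@t, d@R
def plane(s,uv,z):
    c,d=rays(s,uv); return c+d*((z-c[2])/d[:,2])[:,None]
def cloud(s):
    h,w=s['z_map'].shape; v,u=np.mgrid[:h,:w]
    c,d=rays(s,np.stack([u,v],-1).reshape(-1,2)); return (c+d*s['z_map'].reshape(-1,1)).reshape(h,w,3)
E
python3 - <<'E'
from h import *
a=snap('scene','s0');b=snap('top','t0')
for s in(a,b): print(s['K'],s['R'],s['t'],(s['z_map']>0).mean())
print(manip.get_state(), manip.grip_point_offset)
cv2.imwrite('pics/st0.png',cv2.resize(np.vstack([a['frame'],b['frame']]),(400,600)))
E
```

```text
[[499.47617635   0.         282.38606193]
 [  0.         499.47617635 211.04837292]
 [  0.           0.           1.        ]] [[ 0.83638753 -0.54811429  0.00515924]
 [-0.36750237 -0.56771901 -0.73663908]
 [ 0.4066914   0.61421971 -0.6762664 ]] [-0.42103505  0.3013161   1.04902045] 0.9958843537414966
[[382.37568182   0.         279.50151181]
 [  0.         382.37568182 208.19229881]
 [  0.           0.           1.        ]] [[ 0.02469211 -0.99962589 -0.0117638 ]
 [-0.99641604 -0.02365711 -0.08121213]
 [ 0.08090345  0.01372694 -0.99662741]] [0.04398371 0.51628287 1.02426643] 0.9961224489795918
{'time': 0.1, 'qpos': array([ 1.27269064e+00,  5.27937666e-02,  1.40163093e+00, -1.74625924e-05,
        1.68857498e+00, -7.03248279e-02]), 'qd': array([-0.00073668, -0.0013342 , -0.00266726,  0.00028565,  0.00037534,
        0.00135552]), 'tau': array([ 1.30453103e-03, -3.82587039e+01, -3.60981417e+01, -8.62146135e-05,
        4.92999447e-03,  1.81024757e-05]), 'ee_pos': array([0.11847093, 0.51118748, 0.23054227]), 'eef_rot': array([-3.57000075e-01, -3.12099959e+00,  2.17757385e-03]), 'ft_force': array([ 0.12770997, -0.39230191, -0.32921774]), 'torque': array([ 0.00754999, -0.02555285, -0.05117354]), 'gripper_force': 0.0, 'opening': 0.08552158246674967} 0.0187
```

View pics/s0.png

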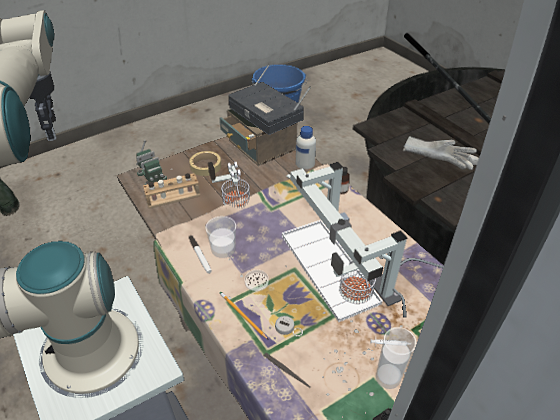

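View pics/t0.png

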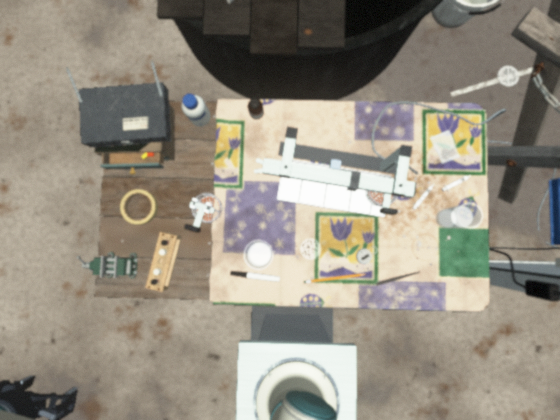

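The top view shows the loose basket at about (203,208), with its black grip at (193,228). The rail runs from its flared mouth near (260,167) to (415,187), and the clamp is near (355,180). Next I'll zoom in and get depth points.

```bash
python3 - <<'E'
from h import *
a=load('t0')
c=cloud(a)
im=a['frame']
A=cv2.resize(im[180:250,170:240],(400,400),interpolation=cv2.INTER_CUBIC)
B=cv2.resize(im[120:220,245:425],(792,440),interpolation=cv2.INTER_CUBIC)
cv2.imwrite('pics/z1.png',B)
cv2.imwrite('pics/z2.png',A)
# black grip candidates
g=im.max(2)<60
n,l,st,ce=cv2.connectedComponentsWithStats(g.astype('uint8'))
for i in range(1,n):
    x,y,w,h,ar=st[i]
    if 180<x<420 and 120<y<260 and ar>12:
        m=l==i; print(st[i],ce[i].round(1),np.median(c[m],0).round(3))
# rail top: points z .155-.19
z=c[...,2]
m=(z>.16)&(z<.182); m[:, :255]=0;m[:,425:]=0;m[:120]=0;m[225:]=0
p=c[m]; print(len(p)); r=cv2.minAreaRect(p[:,:2].astype('float32')); print(r,cv2.boxPoints(r)); print(np.percentile(p[:,2],[5,50,95]))
cv2.imwrite('pics/m.png',m*255)
for u in (264,275,300,320,340,380):
    k=np.where(m[:,u])[0]; print(u,k.min() if len(k) else 0,k.max() if len(k) else 0,c[k,u].mean(0).round(4) if len(k) else 0)
E
```

```text
2063
((0.609771192073822, -0.09039205312728882), (0.3589478135108948, 0.1559542417526245), 72.42085266113281) [[ 0.48123032 -0.23793377]
 [ 0.6299016  -0.28503555]
 [ 0.73831207  0.05714966]
 [ 0.5896408   0.10425144]]
[0.16811965 0.17179074 0.17556361]
264 158 172 [0.6045 0.0936 0.1707]
275 160 174 [0.6001 0.0674 0.1719]
300 164 178 [0.592  0.0083 0.1714]
320 167 181 [ 0.5858 -0.0389  0.1719]
340 171 185 [ 0.5773 -0.0858  0.1722]
380 177 212 [ 0.5544 -0.18    0.1696][ WARN:0@0.531] global loadsave.cpp:1063 imwrite_ Unsupported depth image for selected encoder is fallbacked to CV_8U.
```

View pics/z1.png

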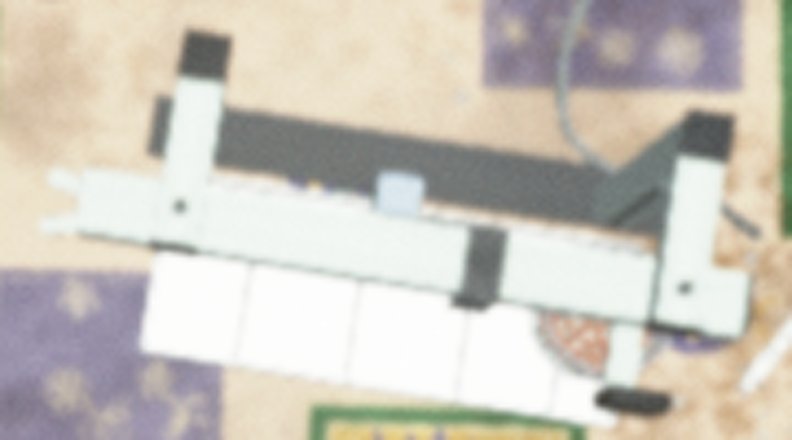

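View pics/z2.png

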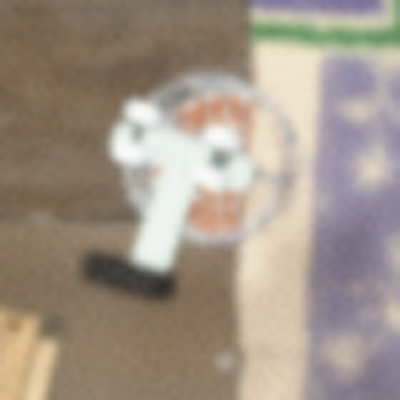

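Crop 1 shows the rail body starting at px ~(263,165), the lips to its left, and the dark clamp at px ~(355,180). Crop 2 shows the grip at px (193,228) and the rollers near (193,203) and (209,209).

```bash
python3 - <<'E'
from h import *
a=load('t0'); c=cloud(a); z=c[...,2]; im=a['frame']
# rail axis: line fit of mid points, columns free of arms
P=[]
for u in list(range(300,325)):
    k=[v for v in range(150,200) if .168<z[v,u]<.176]; P.append(c[k,u,:2].mean(0))
for u in (275,280,340,345,362,365): 
    k=[v for v in range(150,200) if .166<z[v,u]<.177]; P.append(c[k,u,:2].mean(0)); print(u,len(k),P[-1])
P=np.array(P); vx,vy,x0,y0=cv2.fitLine(P.astype('float32'),cv2.DIST_HUBER,0,.01,.01).ravel(); d=np.array([vx,vy]); d*=np.sign(-d[1]); print('into-rail dir',d, 'yaw of rail', np.arctan2(d[0],-d[1]))
o=np.array([x0,y0])
for n,uv in dict(railend=(263.2,165.5),lip=(255.5,166),clampTop=(354.8,179),farend=(414,189)).items():
    p=plane(a,[uv],.172)[0]; print(n,p.round(4),'along',((p[:2]-o)@d).round(4))
# rail ends by depth
s=((c[...,:2]-o)@d); w=(c[...,:2]-o)@np.array([d[1],-d[0]])
m=(abs(w)<.012)&(z>.165)&(z<.18); print('rail s range',np.percentile(s[m],[0,.5,99.5,100]), 'mid z',np.median(z[m]))
m2=(im.max(2)<110)&(abs(w)<.017)&(z>.165)&(z<.2)&(s>.0)
print('clamp s', np.percentile(s[m2],[5,25,50,75,95]), m2.sum())
# grip
R=im[180:250,170:240].max(2)<75
zz=z[180:250,170:240]
n,l,st,ce=cv2.connectedComponentsWithStats((R&(zz>.1)).astype('uint8'))
for i in range(1,n):
    if st[i,4]>15:
        v,u=np.where(l==i); uv=np.c_[u+170,v+180]; q=plane(a,uv,.141)
        print(st[i],'zmed',np.median(c[uv[:,1],uv[:,0]],0),cv2.minAreaRect(q[:,:2].astype('float32')))
q=plane(a,[(193,203),(209,208.5)],.121); print('rollers',q)
print('arm', plane(a,[(193.1,228.1)],.141))
st=manip.get_state();print(cv2.Rodrigues(st['eef_rot'])[0])
E
```

```text
275 15 [0.60007477 0.06742522]
280 8 [0.60641603 0.05578487]
340 14 [ 0.57837672 -0.0857453 ]
345 15 [ 0.57768874 -0.09767868]
362 15 [ 0.57136672 -0.13738355]
365 14 [ 0.57043936 -0.1445326 ]
into-rail dir [-0.13956052 -0.9902135 ] yaw of rail -0.14001758
railend [0.603  0.0954 0.172 ] along -0.1199
lip [0.6014 0.1135 0.172 ] along -0.1376
clampTop [ 0.5757 -0.1205  0.172 ] along 0.0977
farend [ 0.5552 -0.2583  0.172 ] along 0.237
rail s range [-0.56693145 -0.55320999  0.23716217  0.23941368] mid z 0.17173525737937134
clamp s [0.0900221  0.09203276 0.09391576 0.09702589 0.09972257] 12
[15 45 15  7 51] zmed [0.45215351 0.2655447  0.14038454] ((0.45189669728279114, 0.2645571827888489), (0.03452082723379135, 0.008343391120433807), 73.08680725097656)
rollers [[0.51479203 0.26986606 0.121     ]
 [0.50206135 0.22962477 0.121     ]]
arm [[0.45219435 0.26215831 0.141     ]]
[[-9.74169436e-01  2.25817964e-01 -3.96679637e-04]
 [ 2.25818298e-01  9.74168504e-01 -1.35005814e-03]
 [ 8.15654278e-05 -1.40476289e-03 -9.99999010e-01]]
```

>>> send_rows:
  angular:
    - [0,0,0]
    - [0,0,0]
    - [0,0,0]
    - [0,0,0]
    - [0,0,0]
    - [0,0,0]
    - [0,0,0]
    - [0,0,0]
    - [0,0,0]
    - [0,0,0]
    - [0,0,0]
  dp:
    - [-2,-0.9,0.2]
    - [-4,-1.74,0]
    - [-4,-1.74,0]
    - [-4,-1.74,0]
    - [-4,-1.74,0]
    - [-4,-1.74,0]
    - [-4,-1.74,0]
    - [-4,-1.74,0]
    - [-4,-1.74,0]
    - [-3,-1.3,0]
    - [-1,-0.4,0]
  claw: [0,0,0,0,0,0,0,0,0,0,0]
  newtons: 50

```text
time: 1.2
ee_pos: [0.4531, 0.2626, 0.2286]
eef_rot: [-0.362, -3.12, 0.002]
ft_force: [-0.1, 0.7, -0.6]
opening: 0.0428
gripper_force: 0.0
```

>>> send_rows:
  angular:
    - [0,0,0.1]
    - [0,0,0.14]
    - [0,0,0.14]
    - [0,0,0.14]
    - [0,0,0.14]
    - [0,0,0.14]
    - [0,0,0.14]
    - [0,0,0.14]
    - [0,0,0.14]
    - [0,0,0.14]
    - [0,0,0.14]
    - [0,0,0.14]
  dp:
    - [0,0,0]
    - [0,0,0]
    - [0,0,0]
    - [0,0,0]
    - [0,0,0]
    - [0,0,0]
    - [0,0,0]
    - [0,0,0]
    - [0,0,0]
    - [0,0,0]
    - [0,0,0]
    - [0,0,0]
  claw: [0,0,0,0,0,0,0,0,0,0,0,0]

```text
time: 2.4
ee_pos: [0.4507, 0.2653, 0.229]
eef_rot: [-2.53, -1.862, 0.001]
ft_force: [-0.0, 0.1, 0.3]
opening: 0.0428
gripper_force: 0.0
```

>>> send_rows:
  angular:
    - [0,0,0]
    - [0,0,0]
  dp:
    - [0,0,0]
    - [0,0,0]
  claw: [0,0]

```text
time: 2.6
ee_pos: [0.451, 0.2651, 0.2291]
eef_rot: [-2.521, -1.874, 0.001]
ft_force: [0.2, -1.1, -0.6]
opening: 0.0432
gripper_force: 0.0
```

```bash
python3 - <<'E'
from h import *
st=manip.get_state();print(st['time'],st['ee_pos'],cv2.Rodrigues(st['eef_rot'])[0].round(4),st['opening'])
s=snap('wrist','w0')
c=cloud(load('t0')); z=c[...,2]
g=np.array([.452,.263]);e=np.array([.955,-.296])
w=(c[...,:2]-g)
x=w@e; y=w@np.array([.296,.955])
for k in range(-15,80,5):
    m=(abs(x-k/1000)<.003)&(abs(y)<.006); print(k,m.sum(),np.sort(z[m]).round(3)[-4:])
E
```

```text
2.6 [0.45099111 0.26509798 0.22913637] [[ 2.884e-01  9.575e-01 -4.000e-04]
 [ 9.575e-01 -2.884e-01  0.000e+00]
 [-1.000e-04 -4.000e-04 -1.000e+00]] 0.04319016916033759
-15 9 [0.001 0.001 0.001 0.003]
-10 9 [0.001 0.001 0.001 0.001]
-5 19 [0.142 0.142 0.143 0.143]
0 21 [0.142 0.142 0.142 0.143]
5 24 [0.141 0.141 0.142 0.143]
10 17 [0.095 0.095 0.095 0.096]
15 18 [0.093 0.093 0.094 0.096]
20 18 [0.093 0.093 0.094 0.095]
25 13 [0.093 0.094 0.094 0.095]
30 17 [0.094 0.095 0.096 0.096]
35 16 [0.094 0.095 0.096 0.096]
40 17 [0.093 0.094 0.094 0.095]
45 16 [0.094 0.094 0.094 0.114]
50 9 [0.099 0.1   0.114 0.119]
55 11 [0.113 0.113 0.114 0.119]
60 10 [0.115 0.115 0.116 0.116]
65 9 [0.093 0.094 0.115 0.12 ]
70 7 [0.014 0.016 0.116 0.118]
75 8 [0.014 0.014 0.016 0.016]
```

View pics/w0.png

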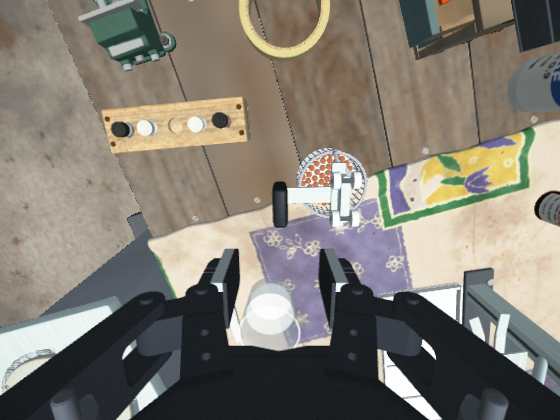

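The wrist view shows the black grip at about (280,204), with the rollers to its right around (342,195). I'll measure the grip here.

```bash
python3 - <<'E'
from h import *
s=load('w0'); c=cloud(s); z=c[...,2]; im=s['frame']
m=(im.max(2)<90)&(z>.09)&(z<.16); m[:, :255]=0;m[:,320:]=0;m[:160]=0;m[240:]=0
v,u=np.where(m&(z>.134)); p=c[v,u]; print(len(p),np.median(p[:,2]))
r=cv2.minAreaRect(plane(s,np.c_[u,v],.141)[:,:2].astype('float32'));print(r)
w=(z>.11)&(z<.125)&(im.min(2)>120); w[:,:318]=0;w[:,380:]=0;w[:140]=0;w[240:]=0
print('rollers',w.sum(),cv2.minAreaRect(c[w][:,:2].astype('float32')))
E
```

```text
546 0.14058122932042882
((0.45204776525497437, 0.27085447311401367), (0.033940527588129044, 0.01222552452236414), 75.4857177734375)
rollers 857 ((0.5092734098434448, 0.2539641559123993), (0.05204572528600693, 0.024477755650877953), 74.35546875)
```

>>> send_rows:
  angular:
    - [0,0,-0.02]
    - [0,0,0]
    - [0,0,0]
    - [0,0,0]
    - [0,0,0]
    - [0,0,0]
    - [0,0,0]
    - [0,0,0]
    - [0,0,0]
    - [0,0,0]
    - [0,0,0]
    - [0,0,0]
  dp:
    - [0.45,0,1]
    - [0,0,2.5]
    - [0,0,2.5]
    - [0,0,2]
    - [0,0,2]
    - [0,0,1.2]
    - [0,0,1]
    - [0,0,0]
    - [0,0,0]
    - [0,0,0]
    - [0,0,0]
    - [0,0,0]
  claw: [0,0,0,0,0,0,0,0,0,-0.5,-1,-1]
  newtons: 50

```text
time: 3.85
ee_pos: [0.453, 0.2693, 0.1083]
eef_rot: [-2.507, -1.894, -0.002]
ft_force: [-1.9, 0.7, 3.2]
opening: 0.0114
gripper_force: 50.0
```

>>> send_rows:
  angular:
    - [0,0,0]
    - [0,0,0]
    - [0,0,0]
    - [0,0,0]
  dp:
    - [0,0,0]
    - [0,0,0]
    - [0,0,0]
    - [0,0,0]
  claw: [-1,-1,-1,-1]
  newtons: 70

```text
time: 4.25
ee_pos: [0.453, 0.2694, 0.1083]
eef_rot: [-2.507, -1.894, -0.003]
ft_force: [-1.9, 0.8, 5.9]
opening: 0.0109
gripper_force: 69.0
```

>>> send_rows:
  angular:
    - [0,0,0]
    - [0,0,0]
    - [0,0,0]
    - [0,0,0]
    - [0,0,0]
    - [0,0,0]
    - [0,0,-0.03]
    - [0,0,-0.04]
    - [0,0,-0.04]
    - [0,0,-0.02]
    - [0,0,0]
    - [0,0,0]
  dp:
    - [0,0,-0.2]
    - [0,0,-0.6]
    - [0,0,-1]
    - [0,0,-1.2]
    - [0,0,-1]
    - [0,0,-0.5]
    - [0,0,-0.2]
    - [0,0,0]
    - [0,0,0]
    - [0,0,0]
    - [0,0,0]
    - [0,0,0]
  claw: [-1,-1,-1,-1,-1,-1,-1,-1,-1,-1,-1,-1]

```text
time: 5.45
ee_pos: [0.4527, 0.269, 0.1541]
eef_rot: [-2.379, -2.052, 0.0]
ft_force: [-0.3, 0.9, -4.1]
opening: 0.0109
gripper_force: 68.2
```

>>> send_rows:
  angular:
    - [0,0,0]
    - [0,0,0]
    - [0,0,0]
    - [0,0,0]
    - [0,0,0]
    - [0,0,0]
    - [0,0,0]
    - [0,0,0]
    - [0,0,0]
    - [0,0,0]
    - [0,0,0]
    - [0,0,0]
  dp:
    - [-0.3,0.6,0]
    - [-0.5,1.1,0]
    - [-0.7,1.5,0]
    - [-0.7,1.6,0]
    - [-0.7,1.6,0]
    - [-0.7,1.6,0]
    - [-0.7,1.5,0]
    - [-0.5,1.1,0]
    - [-0.3,0.7,0]
    - [0,0,0]
    - [0,0,0]
    - [0,0,0]
  claw: [-1,-1,-1,-1,-1,-1,-1,-1,-1,-1,-1,-1]

```text
time: 6.65
ee_pos: [0.5567, 0.2025, 0.1543]
eef_rot: [-2.378, -2.053, 0.0]
ft_force: [-0.9, -0.1, -4.4]
opening: 0.0109
gripper_force: 68.3
```

```bash
python3 - <<'E'
from h import *
st=manip.get_state();print(st['time'],st['ee_pos'],cv2.Rodrigues(st['eef_rot'])[0].round(4),st['ft_force'],st['torque'])
w=snap('wrist','w1'); s=snap('scene','s1');t=snap('top','t1')
S=cv2.resize(s['frame'][130:330,220:440],(440,400),interpolation=cv2.INTER_CUBIC)
T=cv2.resize(t['frame'][120:240,190:310],(400,400),interpolation=cv2.INTER_CUBIC)
W=cv2.resize(w['frame'],(400,300))
cv2.imwrite('pics/c1.png',np.hstack([cv2.resize(S,(400,400)),T]))
E
```

```text
6.65 [0.55665385 0.20246366 0.15431525] [[ 1.458e-01  9.893e-01 -2.000e-04]
 [ 9.893e-01 -1.458e-01  2.000e-04]
 [ 2.000e-04 -2.000e-04 -1.000e+00]] [-0.88354149 -0.13606035 -4.36334581] [0.04368303 0.21951593 0.0153998 ]
```

View pics/c1.png

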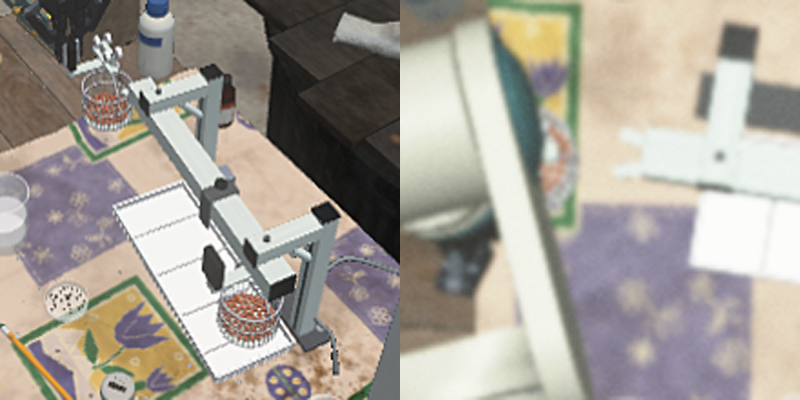

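View pics/w1.png

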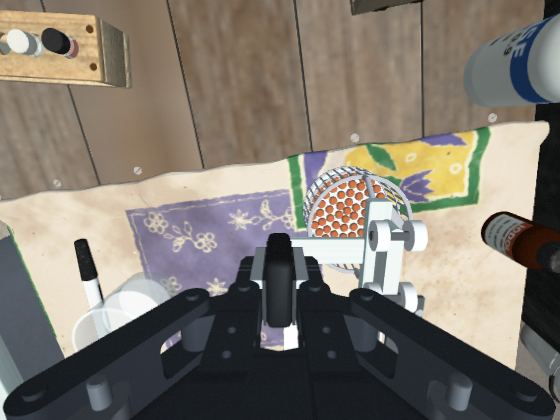

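The scene view shows the rollers at about px (278,154), just outside the flared mouth at about px (297,174). The wrist view shows the rollers near x 370–430 px. I'll measure rollers and rail in the same scene frame so the calibration bias cancels.

```bash
cat > m.py <<'E'
from h import *
def analyse(tag):
    s=load(tag); c=cloud(s); z=c[...,2]; im=s['frame'].astype(int)
    # rail top
    d=np.array([-.1396,-.9902]); ex=np.array([.9902,-.1396]); M=np.array([.603,.0954])
    a=(c[...,:2]-M)@d; x=(c[...,:2]-M)@ex
    top=(z>.163)&(z<.181)
    mid=[]
    for k in np.arange(.045,.19,.004):
        m=top&(abs(a-k)<.002)&(abs(x)<.03)
        if m.sum()>4: mid.append([k,(np.percentile(x[m],3)+np.percentile(x[m],97))/2,np.ptp(x[m]),np.median(z[m]),m.sum()])
    mid=np.array(mid); 
    good=mid[abs(mid[:,2]-.034)<.006]; 
    print(tag,len(good)); 
    if len(good)>3:
        pf=np.polyfit(good[:,0],good[:,1],1); print('centre at mouth x_off',pf[1].round(4),'slope',pf[0].round(4),'z',np.median(good[:,3]),'width',np.median(good[:,2]))
    m=top&(abs(x)<.008)&(a>-.05)&(a<.1); print('rail start a',np.sort(a[m])[:6].round(4))
    return s,c,a,x
E
python3 - <<'E'
from m import *
for t in('s0','t0','s1','t1'): analyse(t)
s,c,a,x=analyse('s1'); z=c[...,2]; im=s['frame']
hd=np.array([.5567,.2025])+.06*np.array([.989,-.146])
for tag in('s1','w1'):
    s=load(tag); c=cloud(s); z=c[...,2]
    m=(np.hypot(*(np.moveaxis(c[...,:2]-hd,-1,0)))<.042)&(z>.152)&(z<.185)&(s['frame'].min(2)>110)
    p=c[m]; print(tag,m.sum(),cv2.minAreaRect(p[:,:2].astype('float32')),np.percentile(p[:,2],[50,95,99,100]).round(4)); v,u=np.where(m); print(u.min(),u.max(),v.min(),v.max())
E
```

```text
s0 31
centre at mouth x_off 0.0003 slope 0.0106 z 0.17080517528125205 width 0.03362698425191184
rail start a [-0.0001  0.0024  0.0031  0.0033  0.0048  0.0051]
t0 32
centre at mouth x_off 0.0005 slope 0.0034 z 0.1716775413087862 width 0.033166768975544686
rail start a [-0.0015 -0.0008 -0.0007 -0.0005  0.0004  0.0005]
s1 30
centre at mouth x_off 0.001 slope 0.007 z 0.17079650617371017 width 0.03326932534225759
rail start a [-0.0028  0.      0.0018  0.0019  0.002   0.0028]
t1 31
centre at mouth x_off 0.0011 slope -0.0021 z 0.17179838428928135 width 0.03305271513586709
rail start a [-0.0015 -0.0011 -0.0005 -0.0001  0.0002  0.0007]
s1 30
centre at mouth x_off 0.001 slope 0.007 z 0.17079650617371017 width 0.03326932534225759
rail start a [-0.0028  0.      0.0018  0.0019  0.002   0.0028]
s1 91 ((0.6159544587135315, 0.19045768678188324), (0.05442505702376366, 0.02511604316532612), 79.97161865234375) [0.161  0.167  0.1689 0.1694]
271 286 147 161
w1 2731 ((0.6148407459259033, 0.19558969140052795), (0.04982161149382591, 0.02535082958638668), 81.5774154663086) [0.1607 0.1669 0.1675 0.1683]
363 427 220 311
```

>>> send_rows:
  angular:
    - [0,0,-0.008]
    - [0,0,0]
    - [0,0,0]
    - [0,0,0]
    - [0,0,0]
    - [0,0,0]
    - [0,0,0]
    - [0,0,0]
    - [0,0,0]
  dp:
    - [0,0.1,0.05]
    - [-0.4,0,0]
    - [-0.8,0,0]
    - [-1,0,0]
    - [-1,0,0]
    - [-0.8,0,0]
    - [-0.4,0,0]
    - [0,0,0]
    - [0,0,0]
  claw: [-1,-1,-1,-1,-1,-1,-1,-1,-1]

```text
time: 7.7
ee_pos: [0.552, 0.1583, 0.1539]
eef_rot: [-2.37, -2.062, -0.001]
ft_force: [-0.5, 0.0, -4.8]
opening: 0.0112
gripper_force: 68.4
```

```bash
python3 - <<'E'
from m import *
st=manip.get_state();print(st['time'],st['ee_pos'],cv2.Rodrigues(st['eef_rot'])[0].round(4)[:,1],st['ft_force'])
snap('scene','s2');w=snap('wrist','w2')
hd=st['ee_pos'][:2]+.06*np.array([.99,-.138]); print(hd)
for tag in('s2','w2'):
    s,c,a,x=analyse(tag); z=c[...,2]
    ah=(hd-[.603,.0954])@np.array([-.1396,-.9902])
    m=(abs(a-ah)<.034)&(a<-.022)&(abs(x)<.02)&(z>.152)&(z<.185)&(s['frame'].min(2)>110)
    p=c[m]; xx=x[m];aa=a[m]; print(tag,m.sum(),'x',np.percentile(xx,[2,98]),np.percentile(xx,[2,98]).mean(),'a',np.percentile(aa,[2,98]),np.percentile(aa,[2,98]).mean(),np.percentile(p[:,2],[90,97]))
s=load('s2'); S=cv2.resize(s['frame'][130:230,250:370],(720,600),interpolation=cv2.INTER_CUBIC); cv2.imwrite('pics/c2.png',S)
E
```

```text
7.7 [0.55197887 0.15834763 0.15388354] [ 9.903e-01 -1.386e-01  1.000e-04] [-0.51442067  0.01560319 -4.7598364 ]
[0.61137887 0.15006763]
s2 30
centre at mouth x_off 0.0009 slope 0.0079 z 0.17067103631668235 width 0.0336272848973798
rail start a [-0.0344 -0.0344 -0.0327 -0.032  -0.0285 -0.026 ]
s2 105 x [-0.01201455  0.01311145] 0.0005484485441925599 a [-0.07503439 -0.02599673] -0.05051556117950187 [0.16506814 0.16586659]Traceback (most recent call last):
  File "<stdin>", line 6, in <module>
  File "m.py", line 13, in analyse
    good=mid[abs(mid[:,2]-.034)<.006];
                 ~~~^^^^^
IndexError: too many indices for array: array is 1-dimensional, but 2 were indexed
```

In scene coordinates the rollers are on the rail axis (x 0.5 mm against 0.5 mm) and about 50 mm out. I'm entering slowly.

>>> send_rows:
  angular:
    - [0,0,0]
    - [0,0,0]
    - [0,0,0]
    - [0,0,0]
    - [0,0,0]
    - [0,0,0]
    - [0,0,0]
    - [0,0,0]
    - [0,0,0]
  dp:
    - [-0.3,0,0]
    - [-0.3,0,0]
    - [-0.3,0,0]
    - [-0.3,0,0]
    - [-0.3,0,0]
    - [-0.3,0,0]
    - [-0.2,0,0]
    - [0,0,0]
    - [0,0,0]
  claw: [-1,-1,-1,-1,-1,-1,-1,-1,-1]

```text
time: 8.7
ee_pos: [0.5492, 0.1385, 0.1538]
eef_rot: [-2.37, -2.062, -0.0]
ft_force: [0.0, 0.0, -5.0]
opening: 0.0113
gripper_force: 68.4
```

>>> send_rows:
  angular:
    - [0,0,0]
    - [0,0,0]
    - [0,0,0]
    - [0,0,0]
    - [0,0,0]
    - [0,0,0]
    - [0,0,0]
  dp:
    - [-0.3,0,0]
    - [-0.3,0,0]
    - [-0.3,0,0]
    - [-0.3,0,0]
    - [-0.3,0,0]
    - [0,0,0]
    - [0,0,0]
  claw: [-1,-1,-1,-1,-1,-1,-1]

```text
time: 9.4
ee_pos: [0.5474, 0.1233, 0.154]
eef_rot: [2.37, 2.061, 0.0]
ft_force: [0.9, -1.4, -3.4]
opening: 0.0111
gripper_force: 68.4
```

>>> send_rows:
  angular:
    - [0,0,0]
    - [0,0,0]
    - [0,0,0]
    - [0,0,0]
    - [0,0,0]
    - [0,0,0]
    - [0,0,0]
  dp:
    - [-0.3,0,0]
    - [-0.3,0,0]
    - [-0.3,0,0]
    - [-0.3,0,0]
    - [-0.3,0,0]
    - [0,0,0]
    - [0,0,0]
  claw: [-1,-1,-1,-1,-1,-1,-1]

```text
time: 10.1
ee_pos: [0.5453, 0.1084, 0.154]
eef_rot: [2.37, 2.06, 0.0]
ft_force: [3.3, -0.2, -3.5]
opening: 0.0115
gripper_force: 68.5
```

>>> send_rows:
  angular:
    - [0,0,0]
    - [0,0,0]
    - [0,0,0]
    - [0,0,0]
    - [0,0,0]
    - [0,0,0]
    - [0,0,0]
  dp:
    - [-0.3,0,0]
    - [-0.3,0,0]
    - [-0.3,0,0]
    - [-0.3,0,0]
    - [-0.3,0,0]
    - [0,0,0]
    - [0,0,0]
  claw: [-1,-1,-1,-1,-1,-1,-1]

```text
time: 10.8
ee_pos: [0.5432, 0.0939, 0.154]
eef_rot: [2.37, 2.061, 0.001]
ft_force: [4.4, 1.1, -3.0]
opening: 0.0115
gripper_force: 68.5
```

>>> send_rows:
  angular:
    - [0,0,0]
    - [0,0,0]
    - [0,0,0]
  dp:
    - [0,0.05,0]
    - [0,0,0]
    - [0,0,0]
  claw: [-1,-1,-1]

```text
time: 11.1
ee_pos: [0.5433, 0.0938, 0.1538]
eef_rot: [-2.37, -2.062, 0.001]
ft_force: [2.5, -0.5, -1.9]
opening: 0.0109
gripper_force: 68.6
```

```bash
python3 - <<'E'
from m import *
st=manip.get_state();print(st['ee_pos'],st['ft_force'],st['torque'],cv2.Rodrigues(st['eef_rot'])[0].round(4)[:,1])
E
```

```text
[0.54329187 0.093784   0.15381183] [ 2.51855998 -0.48710268 -1.94123394] [-0.03153054 -0.26927906  0.01700789] [ 9.903e-01 -1.387e-01 -4.000e-04]
```

>>> send_rows:
  angular:
    - [0,0,0]
    - [0,0,0]
    - [0,0,0]
    - [0,0,0]
    - [0,0,0]
    - [0,0,0]
    - [0,0,0]
    - [0,0,0]
    - [0,0,0]
    - [0,0,0]
  dp:
    - [0,0.05,0]
    - [-0.4,0.005,0]
    - [-0.4,0.005,0]
    - [-0.4,0.005,0]
    - [-0.4,0.005,0]
    - [-0.4,0.005,0]
    - [-0.4,0.005,0]
    - [-0.4,0.005,0]
    - [0,0,0]
    - [0,0,0]
  claw: [-1,-1,-1,-1,-1,-1,-1,-1,-1,-1]

```text
time: 12.1
ee_pos: [0.5404, 0.0659, 0.1538]
eef_rot: [-2.37, -2.062, -0.0]
ft_force: [0.0, 0.3, -3.5]
opening: 0.0112
gripper_force: 68.5
```

>>> send_rows:
  angular:
    - [0,0,0]
    - [0,0,0]
    - [0,0,0]
    - [0,0,0]
    - [0,0,0]
    - [0,0,0]
    - [0,0,0]
    - [0,0,0]
    - [0,0,0]
  dp:
    - [-0.4,0.005,0]
    - [-0.4,0.005,0]
    - [-0.4,0.005,0]
    - [-0.4,0.005,0]
    - [-0.4,0.005,0]
    - [-0.4,0.005,0]
    - [-0.4,0.005,0]
    - [0,0,0]
    - [0,0,0]
  claw: [-1,-1,-1,-1,-1,-1,-1,-1,-1]

```text
time: 13.0
ee_pos: [0.5369, 0.0382, 0.1538]
eef_rot: [-2.371, -2.062, -0.0]
ft_force: [0.3, 0.1, -4.6]
opening: 0.0108
gripper_force: 68.5
```

>>> send_rows:
  angular:
    - [0,0,0]
    - [0,0,0]
    - [0,0,0]
    - [0,0,0]
    - [0,0,0]
    - [0,0,0]
    - [0,0,0]
    - [0,0,0]
    - [0,0,0]
  dp:
    - [-0.4,0.004,0]
    - [-0.4,0.004,0]
    - [-0.4,0.004,0]
    - [-0.4,0.004,0]
    - [-0.4,0.004,0]
    - [-0.4,0.004,0]
    - [-0.4,0.004,0]
    - [0,0,0]
    - [0,0,0]
  claw: [-1,-1,-1,-1,-1,-1,-1,-1,-1]

```text
time: 13.9
ee_pos: [0.5333, 0.0104, 0.1538]
eef_rot: [-2.371, -2.061, -0.0]
ft_force: [-0.0, 0.1, -3.3]
opening: 0.011
gripper_force: 68.5
```

>>> send_rows:
  angular:
    - [0,0,0]
    - [0,0,0]
    - [0,0,0]
    - [0,0,0]
    - [0,0,0]
    - [0,0,0]
    - [0,0,0]
  dp:
    - [-0.3,0.003,0]
    - [-0.3,0.003,0]
    - [-0.3,0.003,0]
    - [-0.3,0.003,0]
    - [-0.3,0.003,0]
    - [0,0,0]
    - [0,0,0]
  claw: [-1,-1,-1,-1,-1,-1,-1]

```text
time: 14.6
ee_pos: [0.5313, -0.0045, 0.1538]
eef_rot: [-2.37, -2.062, -0.0]
ft_force: [-1.4, -0.2, -3.6]
opening: 0.0111
gripper_force: 68.5
```

>>> send_rows:
  angular:
    - [0,0,0]
    - [0,0,0]
    - [0,0,0]
    - [0,0,0]
    - [0,0,0]
    - [0,0,0]
    - [0,0,0]
  dp:
    - [-0.2,0.002,0]
    - [-0.2,0.002,0]
    - [-0.2,0.002,0]
    - [-0.2,0.002,0]
    - [-0.2,0.002,0]
    - [-0.2,0.002,0]
    - [0,0,0]
  claw: [-1,-1,-1,-1,-1,-1,-1]

```text
time: 15.3
ee_pos: [0.5298, -0.0166, 0.1538]
eef_rot: [-2.371, -2.061, -0.0]
ft_force: [0.3, -0.1, -3.7]
opening: 0.0112
gripper_force: 68.5
```

>>> send_rows:
  angular:
    - [0,0,0]
    - [0,0,0]
    - [0,0,0]
    - [0,0,0]
    - [0,0,0]
  dp:
    - [-0.2,0.002,0]
    - [-0.2,0.002,0]
    - [-0.2,0.002,0]
    - [-0.2,0.002,0]
    - [0,0,0]
  claw: [-1,-1,-1,-1,-1]

```text
time: 15.8
ee_pos: [0.5287, -0.0245, 0.1538]
eef_rot: [-2.371, -2.061, 0.0]
ft_force: [-1.0, 0.8, -3.7]
opening: 0.0112
gripper_force: 68.5
```

>>> send_rows:
  angular:
    - [0,0,0]
    - [0,0,0]
    - [0,0,0]
    - [0,0,0]
  dp:
    - [-0.2,0.002,0]
    - [-0.2,0.002,0]
    - [-0.2,0.002,0]
    - [0,0,0]
  claw: [-1,-1,-1,-1]

```text
time: 16.2
ee_pos: [0.528, -0.0305, 0.1538]
eef_rot: [2.371, 2.061, -0.0]
ft_force: [0.2, -0.2, -4.5]
opening: 0.0107
gripper_force: 68.5
```

>>> send_rows:
  angular:
    - [0,0,0]
    - [0,0,0]
    - [0,0,0]
  dp:
    - [-0.2,0.002,0]
    - [-0.2,0.002,0]
    - [0,0,0]
  claw: [-1,-1,-1]

```text
time: 16.5
ee_pos: [0.5274, -0.0344, 0.1538]
eef_rot: [-2.371, -2.061, 0.0]
ft_force: [-0.1, -0.2, -3.4]
opening: 0.0112
gripper_force: 68.5
```

>>> send_rows:
  angular:
    - [0,0,0]
    - [0,0,0]
    - [0,0,0]
  dp:
    - [-0.2,0.002,0]
    - [-0.2,0.002,0]
    - [0,0,0]
  claw: [-1,-1,-1]

```text
time: 16.8
ee_pos: [0.5267, -0.0383, 0.1536]
eef_rot: [-2.37, -2.061, 0.001]
ft_force: [-0.9, 1.0, -3.5]
opening: 0.0111
gripper_force: 68.5
```

>>> send_rows:
  angular:
    - [0,0,0]
    - [0,0,0]
    - [0,0,0]
  dp:
    - [-0.15,0.001,0]
    - [-0.15,0.001,0]
    - [0,0,0]
  claw: [-1,-1,-1]

```text
time: 17.1
ee_pos: [0.5264, -0.0412, 0.1537]
eef_rot: [-2.37, -2.062, 0.0]
ft_force: [-2.1, 2.0, -3.9]
opening: 0.0111
gripper_force: 68.5
```

>>> send_rows:
  angular:
    - [0,0,0]
    - [0,0,0]
    - [0,0,0]
  dp:
    - [-0.15,0.001,0]
    - [-0.15,0.001,0]
    - [0,0,0]
  claw: [-1,-1,-1]

```text
time: 17.4
ee_pos: [0.526, -0.0445, 0.1537]
eef_rot: [2.371, 2.061, -0.001]
ft_force: [-2.7, 0.6, -4.5]
opening: 0.0108
gripper_force: 68.5
```

>>> send_rows:
  angular:
    - [0,0,0]
    - [0,0,0]
    - [0,0,0]
  dp:
    - [-0.1,0.001,0]
    - [-0.1,0.001,0]
    - [0,0,0]
  claw: [-1,-1,-1]

```text
time: 17.7
ee_pos: [0.5258, -0.0465, 0.1538]
eef_rot: [2.371, 2.061, -0.001]
ft_force: [-3.5, 0.4, -3.7]
opening: 0.0109
gripper_force: 68.5
```

>>> send_rows:
  angular:
    - [0,0,0]
    - [0,0,0]
    - [0,0,0]
  dp:
    - [-0.1,0.001,0]
    - [-0.1,0.001,0]
    - [0,0,0]
  claw: [-1,-1,-1]

```text
time: 18.0
ee_pos: [0.5256, -0.0484, 0.1538]
eef_rot: [2.371, 2.061, -0.001]
ft_force: [-2.7, -0.5, -4.2]
opening: 0.0107
gripper_force: 68.5
```

>>> send_rows:
  angular:
    - [0,0,0]
    - [0,0,0]
    - [0,0,0]
  dp:
    - [-0.15,0.001,0]
    - [-0.15,0.001,0]
    - [0,0,0]
  claw: [-1,-1,-1]

```text
time: 18.3
ee_pos: [0.5252, -0.0515, 0.1538]
eef_rot: [2.371, 2.061, -0.001]
ft_force: [-2.6, -1.1, -3.4]
opening: 0.0113
gripper_force: 68.5
```

>>> send_rows:
  angular:
    - [0,0,0]
    - [0,0,0]
    - [0,0,0]
  dp:
    - [-0.15,0.001,0]
    - [-0.15,0.001,0]
    - [0,0,0]
  claw: [-1,-1,-1]

```text
time: 18.6
ee_pos: [0.5248, -0.0546, 0.1538]
eef_rot: [2.37, 2.061, -0.001]
ft_force: [-3.0, -2.2, -4.1]
opening: 0.0108
gripper_force: 68.5
```

>>> send_rows:
  angular:
    - [0,0,0]
    - [0,0,0]
    - [0,0,0]
  dp:
    - [-0.1,0.001,0]
    - [-0.1,0.001,0]
    - [0,0,0]
  claw: [-1,-1,-1]

```text
time: 18.9
ee_pos: [0.5246, -0.0562, 0.1538]
eef_rot: [2.37, 2.061, -0.0]
ft_force: [-2.2, -2.1, -4.3]
opening: 0.0111
gripper_force: 68.5
```

>>> send_rows:
  angular:
    - [0,0,0]
    - [0,0,0]
  dp:
    - [-0.12,0.001,0]
    - [0,0,0]
  claw: [-1,-1]

```text
time: 19.1
ee_pos: [0.5245, -0.0574, 0.1538]
eef_rot: [2.37, 2.061, -0.0]
ft_force: [-2.9, -1.7, -3.2]
opening: 0.0107
gripper_force: 68.5
```

>>> send_rows:
  angular:
    - [0,0,0]
    - [0,0,0]
  dp:
    - [-0.12,0.001,0]
    - [0,0,0]
  claw: [-1,-1]

```text
time: 19.3
ee_pos: [0.5243, -0.0585, 0.1538]
eef_rot: [2.37, 2.062, 0.0]
ft_force: [-2.9, -1.8, -4.7]
opening: 0.0111
gripper_force: 68.5
```

>>> send_rows:
  angular:
    - [0,0,0]
    - [0,0,0]
  dp:
    - [-0.12,0.001,0]
    - [0,0,0]
  claw: [-1,-1]

```text
time: 19.5
ee_pos: [0.5242, -0.0597, 0.1538]
eef_rot: [2.37, 2.062, 0.0]
ft_force: [-2.2, -1.2, -4.2]
opening: 0.0112
gripper_force: 68.5
```

>>> send_rows:
  angular:
    - [0,0,0]
    - [0,0,0]
  dp:
    - [-0.1,0.001,0]
    - [0,0,0]
  claw: [-1,-1]

```text
time: 19.7
ee_pos: [0.5241, -0.0605, 0.1538]
eef_rot: [-2.37, -2.062, -0.001]
ft_force: [-2.9, 0.1, -4.2]
opening: 0.0116
gripper_force: 68.5
```

>>> send_rows:
  angular:
    - [0,0,0]
    - [0,0,0]
  dp:
    - [-0.1,0.001,0]
    - [0,0,0]
  claw: [-1,-1]

```text
time: 19.9
ee_pos: [0.5239, -0.0616, 0.1538]
eef_rot: [2.37, 2.062, 0.0]
ft_force: [-1.7, -0.2, -3.9]
opening: 0.0107
gripper_force: 68.5
```

>>> send_rows:
  angular:
    - [0,0,0]
    - [0,0,0]
  dp:
    - [-0.1,0.001,0]
    - [0,0,0]
  claw: [-1,-1]

```text
time: 20.1
ee_pos: [0.5237, -0.0626, 0.1538]
eef_rot: [-2.37, -2.062, -0.0]
ft_force: [-1.8, 0.9, -3.0]
opening: 0.0111
gripper_force: 68.5
```

>>> send_rows:
  angular:
    - [0,0,0]
    - [0,0,0]
  dp:
    - [-0.1,0.001,0]
    - [0,0,0]
  claw: [-1,-1]

```text
time: 20.3
ee_pos: [0.5236, -0.0634, 0.1538]
eef_rot: [-2.37, -2.062, -0.0]
ft_force: [-1.9, 0.7, -3.1]
opening: 0.0112
gripper_force: 68.6
```

>>> send_rows:
  angular:
    - [0,0,0]
    - [0,0,0]
  dp:
    - [-0.06,0,0]
    - [0,0,0]
  claw: [-1,-1]

```text
time: 20.5
ee_pos: [0.5235, -0.0638, 0.1538]
eef_rot: [-2.37, -2.062, -0.001]
ft_force: [-1.3, 3.1, -4.5]
opening: 0.0112
gripper_force: 68.6
```

>>> send_rows:
  angular:
    - [0,0,0]
    - [0,0,0]
  dp:
    - [-0.06,0,0]
    - [0,0,0]
  claw: [-1,-1]

```text
time: 20.7
ee_pos: [0.5234, -0.0643, 0.1538]
eef_rot: [-2.369, -2.062, -0.001]
ft_force: [-2.6, 4.2, -1.8]
opening: 0.0111
gripper_force: 68.7
```

>>> send_rows:
  angular:
    - [0,0,0]
    - [0,0,0]
  dp:
    - [-0.06,0,0]
    - [0,0,0]
  claw: [-1,-1]

```text
time: 20.9
ee_pos: [0.5233, -0.0648, 0.1539]
eef_rot: [-2.369, -2.062, -0.001]
ft_force: [-2.2, 5.0, -3.5]
opening: 0.0106
gripper_force: 68.8
```

>>> send_rows:
  angular:
    - [0,0,0]
    - [0,0,0]
    - [0,0,0]
  dp:
    - [-0.07,0,0]
    - [0,0,0]
    - [0,0,0]
  claw: [-1,-1,-1]

```text
time: 21.2
ee_pos: [0.5233, -0.0652, 0.1539]
eef_rot: [-2.368, -2.062, -0.002]
ft_force: [-1.7, 6.0, -2.2]
opening: 0.0112
gripper_force: 68.9
```

>>> send_rows:
  angular:
    - [0,0,0]
    - [0,0,0]
    - [0,0,0]
  dp:
    - [-0.04,0,0]
    - [0,0,0]
    - [0,0,0]
  claw: [-1,-1,-1]

```text
time: 21.5
ee_pos: [0.5232, -0.0653, 0.1539]
eef_rot: [-2.368, -2.062, -0.002]
ft_force: [-2.8, 6.7, -2.1]
opening: 0.0109
gripper_force: 68.9
```

>>> send_rows:
  angular:
    - [0,0,0]
    - [0,0,0]
    - [0,0,0]
    - [0,0,0]
  dp:
    - [0.1,0,0]
    - [0.1,0,0]
    - [0,0,0.03]
    - [0,0,0]
  claw: [-1,-1,-1,-1]

```text
time: 21.9
ee_pos: [0.5235, -0.0643, 0.1536]
eef_rot: [-2.37, -2.062, -0.001]
ft_force: [-2.3, 4.6, -2.1]
opening: 0.0113
gripper_force: 68.9
```

>>> send_rows:
  angular:
    - [0,0,0]
    - [0,0,0]
    - [0,0,0]
  dp:
    - [0,0,0.03]
    - [0,0,0.02]
    - [0,0,0]
  claw: [-1,-1,-1]

```text
time: 22.2
ee_pos: [0.5236, -0.0643, 0.1534]
eef_rot: [2.37, 2.062, 0.001]
ft_force: [-2.7, 4.4, -1.6]
opening: 0.0109
gripper_force: 69.2
```

>>> send_rows:
  angular:
    - [0,0,0]
    - [0,0,0]
    - [0,0,0]
    - [0,0,0]
  dp:
    - [0.08,0,0]
    - [0,0,0.03]
    - [0,0,0.03]
    - [0,0,0]
  claw: [-1,-1,-1,-1]

```text
time: 22.6
ee_pos: [0.5237, -0.0639, 0.1532]
eef_rot: [2.37, 2.061, 0.001]
ft_force: [-5.6, 2.9, 3.0]
opening: 0.0109
gripper_force: 69.5
```

>>> send_rows:
  angular:
    - [0,0,0]
    - [0,0,0]
  dp:
    - [0,0,0.03]
    - [0,0,0]
  claw: [-1,-1]

```text
time: 22.8
ee_pos: [0.5237, -0.0639, 0.1532]
eef_rot: [2.37, 2.061, 0.001]
ft_force: [-6.4, 3.0, 4.2]
opening: 0.0112
gripper_force: 69.7
```

>>> send_rows:
  angular:
    - [0,0,0]
    - [0,0,0]
    - [0,0,0]
  dp:
    - [0,0,-0.04]
    - [0,0,0]
    - [0,0,0]
  claw: [-1,-1,-1]
  newtons: 20

```text
time: 23.1
ee_pos: [0.5237, -0.0639, 0.1533]
eef_rot: [2.37, 2.061, 0.001]
ft_force: [-6.1, 2.8, 2.9]
opening: 0.0111
gripper_force: 69.5
```

>>> send_rows:
  angular:
    - [0,0,0]
    - [0,0,0]
    - [0,0,0]
    - [0,0,0]
    - [0,0,0]
    - [0,0,0]
    - [0,0,0]
  dp:
    - [0,0,0]
    - [0,0,0]
    - [0,0,0]
    - [0,0,0]
    - [0,0,0]
    - [0,0,0]
    - [0,0,0]
  claw: [-0.65,-0.6,-0.5,-0.45,-0.4,-0.4,-0.4]

```text
time: 23.8
ee_pos: [0.5236, -0.0637, 0.1525]
eef_rot: [2.37, 2.062, 0.0]
ft_force: [0.5, -0.2, -0.2]
opening: 0.0258
gripper_force: 0.0
```

```bash
python3 - <<'E'
from m import *
st=manip.get_state();print(st['time'],st['ee_pos'],st['ft_force'],st['opening'])
s=snap('scene','s3')
A=cv2.resize(s['frame'][150:310,280:420],(525,600),interpolation=cv2.INTER_CUBIC); cv2.imwrite('pics/c3.png',A)
E
```

```text
23.8 [ 0.52363746 -0.06365181  0.15247226] [ 0.46280822 -0.18609151 -0.1536846 ] 0.02577505035152238
```

View pics/c3.png

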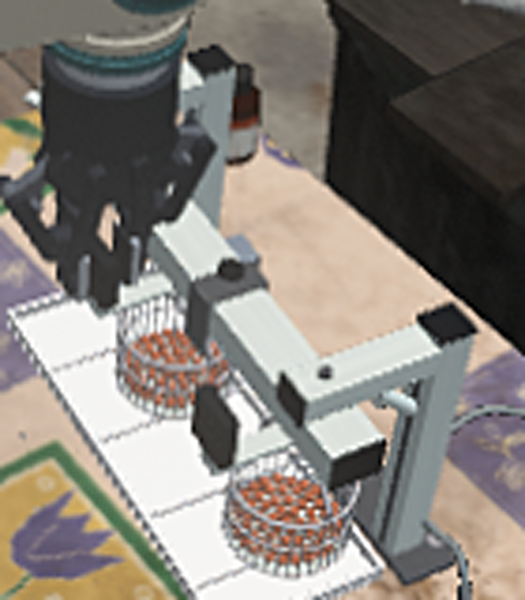

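The basket hangs upright in the rail just ahead of the clamp, at about (170,355) in the crop. The fingers are clear of the grip, so I'm retreating straight up.

>>> send_rows:
  angular:
    - [0,0,0]
    - [0,0,0]
    - [0,0,0]
    - [0,0,0]
    - [0,0,0]
    - [0,0,0]
    - [0,0,0]
    - [0,0,0]
    - [0,0,0]
    - [0,0,0]
  dp:
    - [0,0,-0.3]
    - [0,0,-0.8]
    - [0,0,-1]
    - [0,0,-1.5]
    - [0,0,-2]
    - [0,0,-2.5]
    - [0,0,-2]
    - [0,0,-1]
    - [0,0,0]
    - [0,0,0]
  claw: [-0.4,-0.4,-0.4,-0.4,-0.4,-0.4,-0.4,-0.4,-0.4,-0.4]

```text
time: 24.85
ee_pos: [0.5234, -0.0636, 0.2629]
eef_rot: [-2.37, -2.061, 0.001]
ft_force: [-0.9, 0.8, -0.2]
opening: 0.0256
gripper_force: 0.0
```

```bash
python3 - <<'E'
from m import *
st=manip.get_state();print(st['time'],st['ee_pos'],st['ft_force'])
s=snap('wrist','w4'); c=cloud(s); z=c[...,2]; im=s['frame']
g=np.array([.5236,-.0637])
m=(im.max(2)<90)&(abs(z-.186)<.006)&(np.hypot(*np.moveaxis(c[...,:2]-g,-1,0))<.03)
p=c[m]; print(m.sum(),cv2.minAreaRect(p[:,:2].astype('float32')) if m.sum()>5 else 0, np.median(p[:,2]), np.ptp(p[:,2]))
cv2.imwrite('pics/w4v.png',im)
E
```

```text
24.85 [ 0.52344129 -0.06358678  0.26289855] [-0.85949602  0.76531354 -0.15162436]
575 ((0.5195116996765137, -0.06263341754674911), (0.03341164439916611, 0.012090351432561874), 82.27517700195312) 0.18541089256679305 0.007606454884888758
```

View pics/w4v.png

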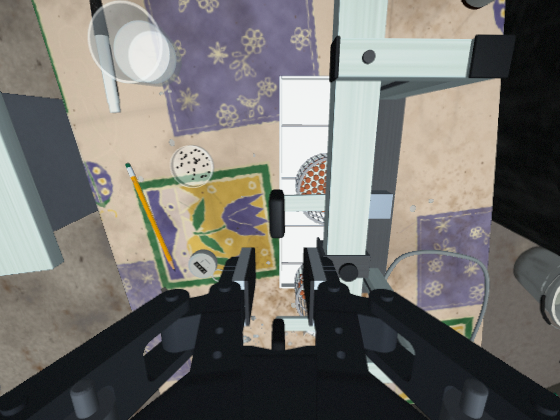

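The wrist view shows the grip at (277,213), the basket under the rail and the clamp at (345,268). I'll check the tilt from the arm's slope before handing in.

```bash
python3 - <<'E'
from m import *
s=load('w4'); c=cloud(s); z=c[...,2]
def slope(z,c,g,e,lo,hi):
    w=c[...,:2]-g; x=w@e; y=w@np.array([-e[1],e[0]])
    m=(x>.012)&(x<.038)&(abs(y)<.006)&(z>lo)&(z<hi); f=np.polyfit(x[m],z[m],1); return m.sum(),f
print(slope(z,c,np.array([.5195,-.0626]),np.array([.990,-.138]),.125,.155))
s=load('w0'); c=cloud(s); print('ref',slope(c[...,2],c,np.array([.452,.2705]),np.array([.957,-.29]),.08,.11))
s=load('w4');c=cloud(s);z=c[...,2]
m=(abs(z-.1716)<.006); w=c[...,:2]-np.array([.603,.0954]); a=w@np.array([-.1396,-.9902]); x=w@np.array([.9902,-.1396])
for k in (.11,.13,.15,.17,.18):
    q=m&(abs(a-k)<.004)&(abs(x)<.025); print(k,np.percentile(x[q],[2,98]).round(4),np.median(z[q]).round(4))
g=np.array([.5195,-.0626])-[.603,.0954]; print('grip in rail frame x',g@[.9902,-.1396],'a',g@[-.1396,-.9902])
E
```

```text
(np.int64(337), array([0.00858491, 0.13856247]))
ref (np.int64(317), array([-0.00276488,  0.0940549 ]))
0.11 [-0.0161  0.0173] 0.1719
0.13 [-0.0161  0.0168] 0.1719
0.15 [-0.0161  0.017 ] 0.1719
0.17 [-0.016   0.0169] 0.172
0.18 [-0.0159  0.017 ] 0.172
grip in rail frame x -0.06062490000000001 a 0.16810819999999999
```

```bash
python3 -c "
from bench import manip
print(manip.sign_off())"
```

```text
the job is handed in; nothing more can be done
None
```

The basket hangs in the rail about 168 mm in from the mouth, caught in the roller catch after pressing the buffer at about 7 N. I let go and handed the job in, but the sign-off returned no verdict. At the last check it was within about 1 mm of the rail's axis and tilted about 0.01 rad.

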